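Post a used filter cartridge through the flap of the wash-up return chute

TASK

Slide the used filter cartridge that lies on the chute's feed deck sideways into line with the chute mouth and push it through the hanging flap until it slides off down the chute by itself; then take the hand away so that the flap swings shut behind it. Only push it with the fingers: never lift it, and leave the jar, bottle and beaker where they stand.

Things in the scene. Friction and masses are not known exactly. Their poses are not given: they have to be found in the camera images.
- chute: Fixed return chute on the table. Origin on the table, below the flap's hinge line, mid mouth. x = feed direction (away from the robot, through the flap), y left, z up. In this frame, mm: flat feed deck, top at z=75, x=-220 to +12, y=-242 to +52, with 6 high lips at its near and right edges. Nothing stands above z=131.
- mouth (a point): On the deck, 75 mm above the table, mid mouth, below the hinge line; axes as the chute. Mouth: 82 mm wide, 48 high, under a header bar (14 thick along x, centred here, 48 to 56 above the deck). Right of it a front wall 52 high. A 22 high flared guide leads in on the right, from about x=-40, y=-68 to x=0, y=-42 mm.
- rail (a point): Foot of the inner face of the guide rail on the deck's left edge, mid length; axes as the chute. The rail is 22 mm high, straight along x from the deck's near edge into the mouth, its inner face 40 mm left of the mouth's middle, in line with the mouth's left side.
- deck_end (a point): Where the deck ends, 12 mm past the hinge line, mid width. From here a polished low-friction slide, 85 mm wide, goes down at 22 degrees to an end wall 162 mm further on, under a clear cover. Once over half of the cartridge's length is past this edge it tips on to the slide and runs down by itself.
- cartridge: Used filter cartridge: black box with grey ribs, 90 long (its x) by 60 wide (its y) by 30 mm high, 0.14 to 0.28 kg. Origin at the centre of its underside. It starts flat on the feed deck, right of the mouth's line, its length within about 20 degrees of the feed direction. It fits the mouth lengthwise, 20 mm to spare.
- flap_panel (a joint): Thin smooth steel gravity flap, 76 wide and 46 mm tall, filling the mouth and hinged at its top edge 47 mm above the deck. 0 = hanging shut, positive (rad) = swung inward, away from the robot; it cannot swing outward. About 0.035 kg, slick, lightly damped: a slow push of about 1 N opens it, a fast one meets a few N, and it falls shut within about a second.
- feed_jar: Bystander: amber jar 60 mm across, 75 mm tall, standing on the table beside the chute. Origin at the centre of its base.
- rinse_bottle: Bystander: white bottle 52 mm across, 120 mm tall, standing on the table beside the chute. Origin at the centre of its base.
- beaker: Bystander: open grey beaker 64 mm across, 70 mm tall, standing on the table beside the chute. Origin at the centre of its base.

How it is judged:
By the outcome, as a careful person would: the job done as asked, in the order asked, and still so for the second after the job is handed in, with the robot touching nothing.
It also fails if it takes over 51 s, if anything falls off the work surface, if the arm or the gripper's body presses on something with over 40 N, if the wrist force passes 120 N, or if a joint passes its speed limit or range.

ROBOT

A 6-joint arm with a two-finger parallel gripper is mounted at the origin on the work surface. World frame = base frame: x ahead of the robot, y to its left, z up, the work surface at z = 0. Lengths are in mm, angles in degrees, forces in N, time in s.
With the tool pointing down it reaches from about 300 to 850 mm from the base axis. Payload 4.2 kg.
Tool frame: the origin (TCP) lies midway between the tips of the shut fingers; the grasp point (between the pads) lies 19 mm behind it; x points along the fingers, z is the direction in which the jaws open and shut, and the axes are right-handed (so a half turn about x gives the same grasp; the last joint's range is limited). The gripper opens to 91 mm and grips with 3 to 60 N. Pads are 32 mm wide; open, the fingers measure 118 mm over their backs; the gripper's body (76 mm by 178 mm) begins 60 mm behind the grasp point.
Start: joints at [-1.146, 18.312, 89.639, -0, 72.044, -1.146], TCP at [575.016, 0, 213.976] pointing down, gripper open.
Joint ranges: [-177.97, 177.97], [-48.28, 115.42], [12.27, 149.76], [-77.06, 257.06], [2.81, 150.46], [-146.56, 146.56]. Speed limits (degrees/s): [147.25, 147.25, 180, 180, 180, 180].

INTERFACE

Orientations are given as [roll, pitch, yaw] about the fixed x, y, z axes, in that order (R = Rz(yaw) Ry(pitch) Rx(roll)).
In Python, from workcell import env gives the robot as it stands.
- The arm moves only by the tool send_rows, never from a script. Its argument "commands" is a list that holds one entry, the list of rows, each a list of 6 numbers: the shift along the tool's x, y, z normalised to -1 to 1, where 1 is 0.1 m, then the turn, a rotation vector about the tool's x, y, z normalised to -1 to 1, where 1 is 2 pi rad. In form: [[[x, y, z, wx, wy, wz], ...]]. A call has 1 to 20 rows; each row is the pose to reach, as a shift and turn from the pose commanded when the call began, along the tool's axes at that moment, turning the shorter way round; what a row does not reach only later rows make up. A row lasts 1/8 s, in which the tool goes at most 62.5 mm and 10.7 degrees, less where a joint would pass 70% of its speed; a pose out of reach is approached as far as the arm can. A call with a number of a shift or a turn outside -1 to 1 is refused whole. A call with a gripper value outside its range is refused whole. "jaw" is the closure, from -1 (fully open) to 1 (shut), so that 0 is half open, set as the call begins (left out, the last holds). The fingers move at their own pace and stop on an object; "force" is the grip in N (left out, the last holds). Time passes only in rows, so rows that repeat a pose let the fingers close. It gives the time, the measured TCP pose, the force and the opening at its end, in the units of the state.
- env.state(): the state, without advancing time (a new reading comes with each control period).
- env.grab_frame(name): name is "scene" or "side" or "wrist"; returns (picture, depth): 420x560x3 uint8, red, green, blue; 420x560 float32, mm along the optical axis (not along the pixel's ray), 0 where there is no reading.
- env.get_calibration(name): a dict with "mtx" (3x3 intrinsics, pixels), "dist_coeffs" ([k1, k2, p1, p2, k3] as OpenCV has them; the pictures are not rectified), "camera_from_world" (4x4, takes a point from world to camera coordinates). Camera axes: x right, y up, looking along -z (the intrinsics and any distortion apply to the point x, -y, -z); pixel columns grow to the right and rows downward; lengths in mm; the calibration is good to about 2 mm. A picture is of the moment at which its call begins: read the wrist's pose just before it. get_calibration takes no time and is no camera call; for the wrist camera it gives the pose at the moment of the call.
- env.job_done(): hands the job in, once; it reports no verdict.
The state is a dict: "time_s": time; "qpos": joint angles; "qvel": joint speeds; "effort": joint torques, N m; "ee_pos": TCP position; "ee_rot": TCP orientation; "force": force on the tool from outside, world axes, zero at the start; "torque": the same for the moment, N m; "gripper_width": finger opening in mm.
Only numpy, scipy, OpenCV 4.12 (cv2) and the standard library are available. Lean on these libraries where they do the work, as an engineer would, in place of code of your own. Each camera call takes 0.05 s, during which the arm holds its last target.

## Working session

There is one attempt and no reset: what is moved stays moved. The work goes in short steps, Python scripts to look and compute and a tool call to move; the robot and the scene stay as the last step left them, time stands still between calls to the robot, and variables do not carry over. Pictures are saved under pics/ and viewed, and the job is handed in when it is done.

Besides the shell and the picture viewer there is one more tool, called after "Call:" as name([rows], argument=value, ...), one row to a line, values as JSON. send_rows: Moves the arm, as the interface text tells. Its arguments: {"type":"object","properties":{"commands":{"type":"array","items":{"type":"array","items":{"type":"array","items":{"type":"number","minimum":-1,"maximum":1}}}},"jaw":{"type":"number"},"force":{"type":"number"}},"required":["commands"]}

```bash
mkdir -p pics; ls; cat > h.py <<'E'
import numpy as np, cv2
from workcell import env
def save(n,fn):
    c=env.get_calibration(n); p,d=env.grab_frame(n)
    cv2.imwrite(f'pics/{fn}.png',p[:,:,::-1]); np.savez(f'pics/{fn}.npz',p=p,d=d,m=np.array(c['mtx']),k=np.array(c['dist_coeffs']),T=np.array(c['camera_from_world']))
def load(fn):
    return np.load(f'pics/{fn}.npz')
def ray(f,uv):
    uv=np.array(uv,float).reshape(-1,1,2)
    n=cv2.undistortPoints(uv,f['m'],f['k']).reshape(-1,2)
    dc=np.c_[n[:,0],-n[:,1],-np.ones(len(n))]
    R=f['T'][:3,:3];t=f['T'][:3,3]
    return -R.T@t, dc@R
def plane(f,uv,z):
    o,d=ray(f,uv); s=(z-o[2])/d[:,2]; return o+s[:,None]*d
def depthpts(f,uv):
    o,d=ray(f,uv); uv=np.array(uv).reshape(-1,2).astype(int)
    return o+d*f['d'][uv[:,1],uv[:,0]][:,None]
def proj(f,P):
    P=np.array(P,float).reshape(-1,3); c=P@f['T'][:3,:3].T+f['T'][:3,3]
    c=c*[1,-1,-1]
    return cv2.projectPoints(c,np.zeros(3),np.zeros(3),f['m'],f['k'])[0].reshape(-1,2)
E
python3 - <<'E'
from h import *
save('scene','s0');save('side','d0');print(env.state())
E
```

```text
pics
{'time_s': 0.1, 'qpos': array([-1.14471076e+00,  1.83479118e+01,  8.96998866e+01, -2.64068771e-04,
        7.20442914e+01, -1.14759376e+00]), 'qvel': array([-0.00388983, -0.12822142, -0.17985144,  0.03335128,  0.13782278,
        0.05252391]), 'effort': array([ 5.01049108e-04, -4.13330913e+01, -2.32510239e+01,  7.29743019e-02,
        4.21804120e-02, -4.88014211e-05]), 'ee_pos': array([5.74541800e+02, 2.05416472e-02, 2.13201835e+02]), 'ee_rot': array([179.00861863,  89.90790981, 179.01158324]), 'force': array([-0.14738314, -0.41169787, -0.45744185]), 'torque': array([-1.36928594e-02, -9.45809187e-05, -6.19216168e-02]), 'gripper_width': 91.16922574865885}
```

View pics/s0.png

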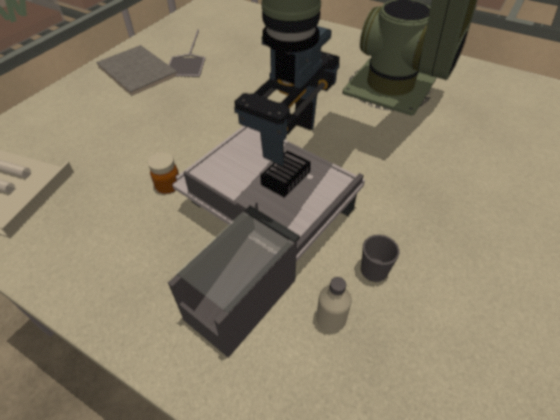

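View pics/d0.png

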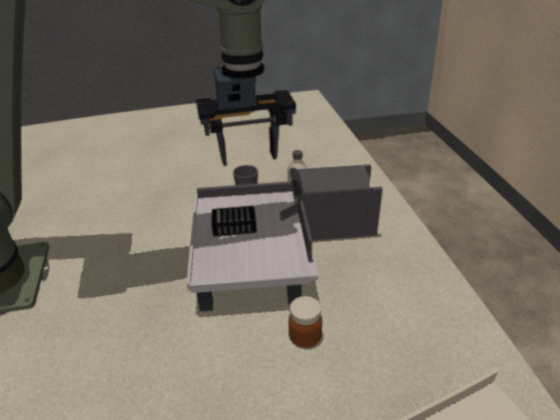

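The scene view looks back at the robot. The side view looks from its right, with the deck at about (190-310, 190-285), the cartridge at (234,221) and the flap housing at (300-380, 170-240). I'll zoom in and measure.

```bash
python3 - <<'E'
from h import *
a=load('d0');s=load('s0')
c=cv2.resize(a['p'][150:300,170:390,::-1],None,fx=3.6,fy=3.6,interpolation=2);cv2.imwrite('pics/d0c.png',c)
c=cv2.resize(s['p'][110:360,150:410,::-1],None,fx=2.4,fy=2.4,interpolation=2);cv2.imwrite('pics/s0c.png',c)
for f in(a,s): print(np.round(ray(f,[280,210])[0]),(f['d']>0).mean())
for uv in [(255,265),(220,250),(290,250),(205,200),(234,221)]: print(uv,depthpts(a,[uv]).round(1))
E
```

```text
[ 467. -811.  671.] 0.9961649659863946
[1025.  254.  652.] 0.9961181972789116
(255, 265) [[ 551.5 -160.8   75.5]]
(220, 250) [[492.4 -99.9  74.1]]
(290, 250) [[ 625.4 -134.7   75.3]]
(205, 200) [[479.6  79.5  76.1]]
(234, 221) [[529.3 -54.3 105.2]]
```

View pics/d0c.png

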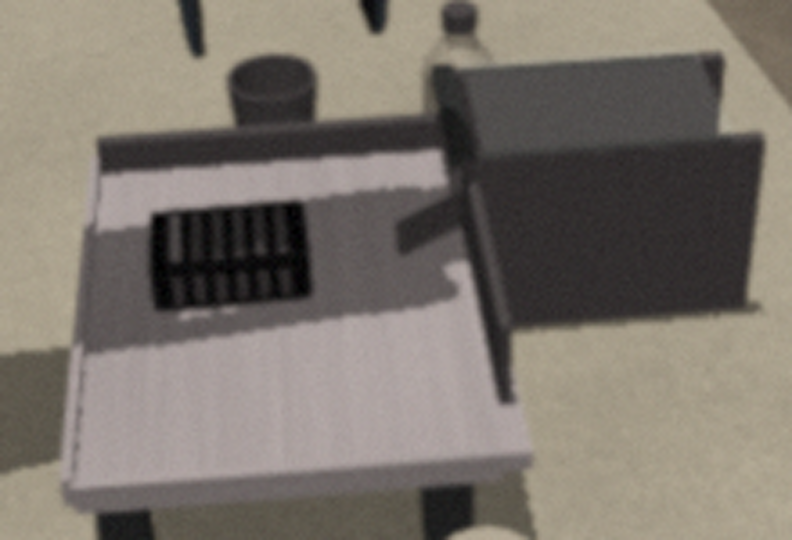

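View pics/s0c.png

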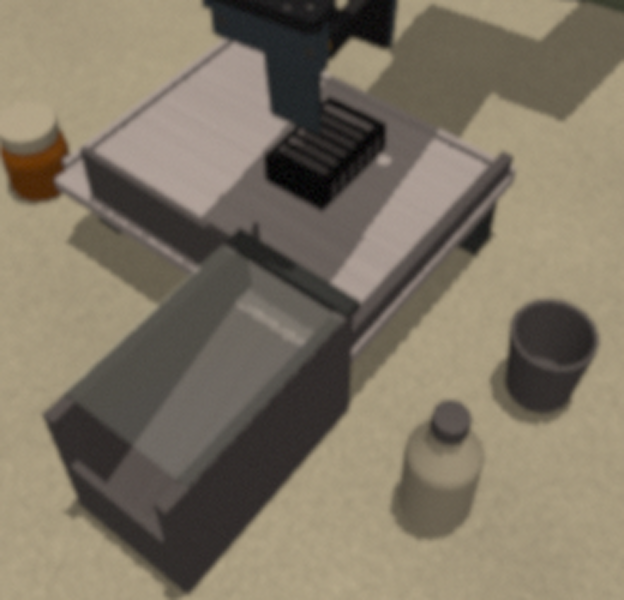

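```bash
python3 - <<'E'
from h import *
a=load('d0');s=load('s0')
V,U=np.mgrid[0:420,0:560]; uv=np.c_[U.ravel(),V.ravel()]
def cloud(f):
    P=depthpts(f,uv); ok=(f['d'].ravel()>0); return P,ok
for n,f in(('side',a),('scene',s)):
    P,ok=cloud(f); col=f['p'].reshape(-1,3).astype(float)
    box=ok&(P[:,0]>380)&(P[:,0]<700)&(P[:,1]>-260)&(P[:,1]<160)
    dk=box&(abs(P[:,2]-75)<4)
    A=P[dk]
    pl=np.linalg.lstsq(np.c_[A[:,:2]-[530,-50],np.ones(len(A))],A[:,2],rcond=None)[0]
    r=cv2.minAreaRect(A[:,:2].astype(np.float32)); print(n,'deck',r,cv2.boxPoints(r).round(0).tolist(),pl.round(4))
    m=dk.reshape(420,560).astype(np.uint8)*255; cv2.imwrite(f'pics/{n}_deck.png',m)
    # cartridge
    lum=col.max(1)
    ct=box&(P[:,2]>98)&(P[:,2]<112)&(P[:,0]<600)&(P[:,1]<0)
    m=ct.reshape(420,560).astype(np.uint8); k,l,st,ce=cv2.connectedComponentsWithStats(m)
    i=1+st[1:,4].argmax(); Q=P[(l==i).ravel()]; print('cart',cv2.minAreaRect(Q[:,:2].astype(np.float32)),Q[:,2].mean(),len(Q))
    # rail
    rl=ok&(P[:,2]>90)&(P[:,2]<100)&(P[:,1]>40)&(P[:,1]<200)&(P[:,0]>380)&(P[:,0]<600)
    Q=P[rl]; 
    if len(Q)>10:print('rail',cv2.minAreaRect(Q[:,:2].astype(np.float32)),len(Q))
f=a
g=lambda L:[(x/3.6+170,y/3.6+150) for x,y in L]
print('railfoot',plane(f,g([(100,172),(443,151)]),75).round(1))
print('right edge',plane(f,g([(68,487),(528,461)]),75).round(1))
print('near lip inner',plane(f,g([(82,480),(100,175)]),75).round(1))
print('cart top',plane(f,g([(150,213),(302,203),(308,280),(158,288)]),105).round(1))
E
```

```text
side deck ((569.1155395507812, -39.43717956542969), (426.318359375, 256.7519836425781), 82.5597915649414) [[414.0, -234.0], [669.0, -267.0], [724.0, 155.0], [469.0, 189.0]] [-2.40000e-03 -6.00000e-04  7.52104e+01]
cart ((530.4208374023438, -33.92479705810547), (61.35712814331055, 87.28032684326172), 83.40005493164062) 104.71518175725446 833
rail ((532.3436889648438, 88.69255065917969), (17.028141021728516, 136.71060180664062), 84.06330108642578) 300
scene deck ((555.5529174804688, -77.22123718261719), (345.8929138183594, 242.11927795410156), 82.00814056396484) [[412.0, -232.0], [651.0, -265.0], [699.0, 77.0], [460.0, 111.0]] [-1.50000e-03  5.00000e-04  7.40937e+01]
cart ((531.3244018554688, -29.994007110595703), (61.274898529052734, 91.47713470458984), 83.58689880371094) 103.90121978379103 983
rail ((531.20849609375, 90.91372680664062), (11.009062767028809, 137.23953247070312), 82.68939208984375) 371
railfoot [[464.2  94.5  75. ]
 [680.6  62.5  75. ]]
right edge [[ 425.5 -185.2   75. ]
 [ 653.9 -222.2   75. ]]
near lip inner [[ 432.9 -181.8   75. ]
 [ 463.9   91.    75. ]]
cart top [[489.6  -1.5 105. ]
 [577.2 -13.8 105. ]
 [567.6 -86.7 105. ]
 [486.5 -73.4 105. ]]
```

```bash
python3 - <<'E'
from h import *
a=load('d0');s=load('s0')
V,U=np.mgrid[0:420,0:560]; uv=np.c_[U.ravel(),V.ravel()]
c,si=np.cos(np.radians(-8.3)),np.sin(np.radians(-8.3)); R=np.array([[c,-si],[si,c]])
def loc(P): return (P[:,:2]-[530,0])@R
def line(x,y):
    for _ in range(6):
        p=np.polyfit(x,y,1); r=abs(y-np.polyval(p,x)); k=r<max(2.0*np.median(r),.5); x,y=x[k],y[k]
    return -8.3+np.degrees(np.arctan(p[0])),p,len(x)
for n,f in(('side',a),('scene',s)):
    P=depthpts(f,uv); L=loc(P); ok=f['d'].ravel()>0; z=P[:,2]
    # deck right edge, per x bin min y ; near edge per y bin min x
    dk=ok&(abs(z-75.)<4)&(abs(L[:,0])<140)&(L[:,1]<60)&(L[:,1]>-260)
    xb=np.arange(-70,100,6.); e=[(x+3,L[dk&(L[:,0]>=x)&(L[:,0]<x+6),1].min()) for x in xb]; e=np.array(e)
    print(n,'right edge',line(e[:,0],e[:,1]))
    yb=np.arange(-160,60,6.); e=np.array([(y+3,L[dk&(L[:,1]>=y)&(L[:,1]<y+6),0].min()) for y in yb]); 
    print(n,'near edge (x vs y)',np.polyfit(e[:,0],e[:,1],1), np.median(e[:,1]))
    rl=ok&(abs(L[:,0])<120)&(z>80)&(z<93)&(L[:,1]>60)&(L[:,1]<120)
    if rl.sum()>20: print('rail faces',line(L[rl,0],L[rl,1]),rl.sum())
    t=ok&(abs(L[:,0])<120)&(z>94)&(z<100)&(L[:,1]>60)&(L[:,1]<120)
    print('rail top',line(L[t,0],L[t,1]),t.sum())
    for nm,lo,hi in(('hous right',-40,25),('hous left',70,140)):
        w=ok&(L[:,0]>150)&(L[:,0]<300)&(z>25)&(z<90)&(L[:,1]>lo)&(L[:,1]<hi)
        if w.sum()>50: print(nm,line(L[w,0],L[w,1]),w.sum())
    fw=ok&(z>85)&(z<122)&(L[:,1]>-120)&(L[:,1]<-20)&(L[:,0]>90)&(L[:,0]<160)
    if fw.sum()>20: print('front wall x vs y',line(L[fw,1],L[fw,0]),fw.sum())
E
```

```text
side right edge (np.float64(-6.910906808392298), array([ 2.42490011e-02, -2.05686966e+02]), 18)
side near edge (x vs y) [-2.11871109e-02 -7.90708330e+01] -77.15462085947274
rail faces (np.float64(-7.346248420267971), array([1.66476430e-02, 8.42354402e+01]), 201) 438
rail top (np.float64(-7.290423605583594), array([1.76222560e-02, 8.56731159e+01]), 174) 299
hous right (np.float64(-7.409392101983097), array([ 0.01554529, -7.9021074 ]), 868) 1495
front wall x vs y (np.float64(-9.395671378364193), array([-1.91254045e-02,  1.40737109e+02]), 88) 121
scene right edge (np.float64(-8.842061841019603), array([-9.46104615e-03, -1.99901791e+02]), 15)
scene near edge (x vs y) [ -0.22015936 -80.2284977 ] -79.94633590152544
rail faces (np.float64(-7.166261237885331), array([1.97900572e-02, 9.51170651e+01]), 173) 248
rail top (np.float64(-7.063538673880572), array([2.15836719e-02, 9.05100808e+01]), 494) 499
hous right (np.float64(-5.783682104554259), array([ 0.04394629, -4.49426464]), 107) 197
hous left (np.float64(-7.21878726781628), array([1.88729624e-02, 9.77077538e+01]), 1031) 1254
front wall x vs y (np.float64(-9.384475467695175), array([-1.89299282e-02,  1.47752132e+02]), 301) 472
```

Both views agree. Chute yaw is about -7.25° and the mouth is near world (677, 26). The cartridge centre is near (531, -32), nearly parallel to the chute, at chute-frame (-137, -76). I'll set the jaws half open along the feed direction and go to the right of the cartridge.

Call:
send_rows([
  [[0.3,-0.46,-0.26,0.01,0,0],[0.6,-0.925,-0.517,0.0201,0,0],[0.6,-0.925,-0.517,0.0201,0,0],[0.6,-0.925,-0.517,0.0201,0,0],[0.6,-0.925,-0.517,0.0201,0,0]],
], jaw=0)

```text
time_s: 0.72
ee_pos: [524.5, -91.8, 154.7]
ee_rot: [4.0, 89.9, -3.2]
force: [0.9, -0.1, -0.4]
gripper_width: 46.2
```

```bash
python3 - <<'E'
from h import *
s=env.state();print(s['ee_pos'],s['ee_rot'],s['gripper_width'],s['force'],s['time_s'])
save('side','d1');save('wrist','w1')
E
```

```text
[524.53938466 -91.80845797 154.73939627] [ 3.96585063 89.88019045 -3.19425781] 46.17724137913383 [ 0.86648747 -0.14694473 -0.43842815] 0.725
```

View pics/d1.png

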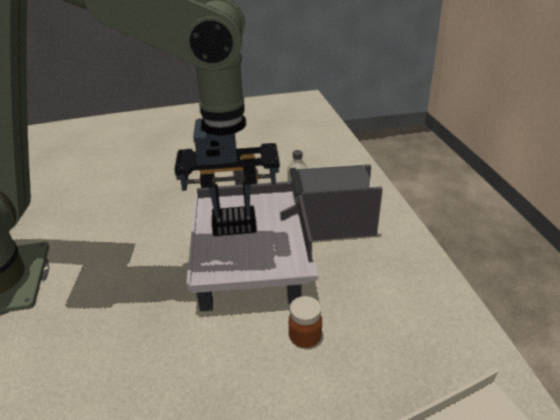

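View pics/w1.png

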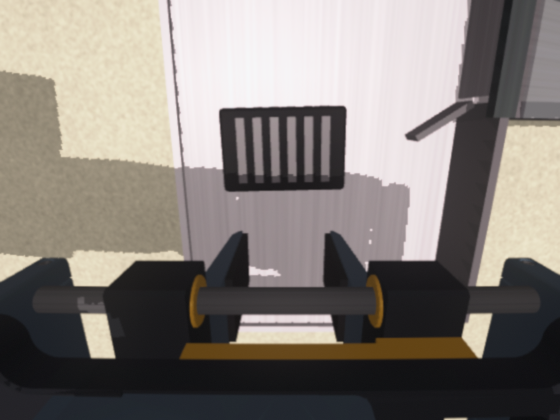

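Wrist view: the cartridge is upright in the image, centred at (283,148) and in front of both fingers. I'll get precise numbers from it.

```bash
cat >> h.py <<'E'
M=np.array([677.,26.]);yaw=np.radians(-7.25)
X=np.array([np.cos(yaw),np.sin(yaw)]);Y=np.array([-np.sin(yaw),np.cos(yaw)])
def ch(P): P=np.array(P)[...,:2]-M; return np.stack([P@X,P@Y],-1)
def wd(x,y): return M+x*X+y*Y
E
python3 - <<'E'
from h import *
f=load('w1')
c=plane(f,[(221,109),(345,106),(344,188),(226,190)],105)
print('cart top corners chute',ch(c).round(1), np.linalg.norm(np.diff(c,axis=0),axis=1).round(1), c.mean(0).round(1))
print('near lip inner',ch(plane(f,[(172,5),(190,290)],81)).round(1))
print('wall/deck foot',ch(plane(f,[(489,120),(445,320)],75)).round(1))
print('guide tip', ch(plane(f,[(409,138),(470,100)],97)).round(1))
print('tcp',ch(env.state()['ee_pos']))
E
```

```text
cart top corners chute [[-182.1  -48.7]
 [ -96.2  -46.6]
 [ -93.8 -104.5]
 [-181.6 -106.2]] [85.9 58.  87.8] [530.  -32.4 105. ]
near lip inner [[-218.1   23. ]
 [-224.6 -205.1]]
wall/deck foot [[  26.3  -54.9]
 [  18.8 -242.4]]
guide tip [[-46.  -68.4]
 [ -4.6 -41.4]]
tcp [-136.66629907 -136.09685784]
```

Call:
send_rows([
  [[0.35,0,0,0,0,0],[0.66,0,0,0,0,0],[0.66,0,0,0,0,0],[0.66,0,0,0,0,0]],
])

```text
time_s: 1.32
ee_pos: [524.5, -92.4, 89.1]
ee_rot: [-3.4, 89.9, -10.6]
force: [-0.3, -0.4, 0.2]
gripper_width: 45.0
```

```bash
python3 - <<'E'
from h import *
s=env.state();print(s['ee_pos'],ch(s['ee_pos']),s['force'])
save('side','d2')
a=load('d2');c=cv2.resize(a['p'][110:300,170:390,::-1],None,fx=3.0,fy=3.0,interpolation=2);cv2.imwrite('pics/d2c.png',c)
E
```

```text
[524.46768524 -92.35542725  89.14856205] [-136.37647832 -136.65859054] [-0.31541054 -0.41347509  0.22595738]
```

View pics/d2c.png

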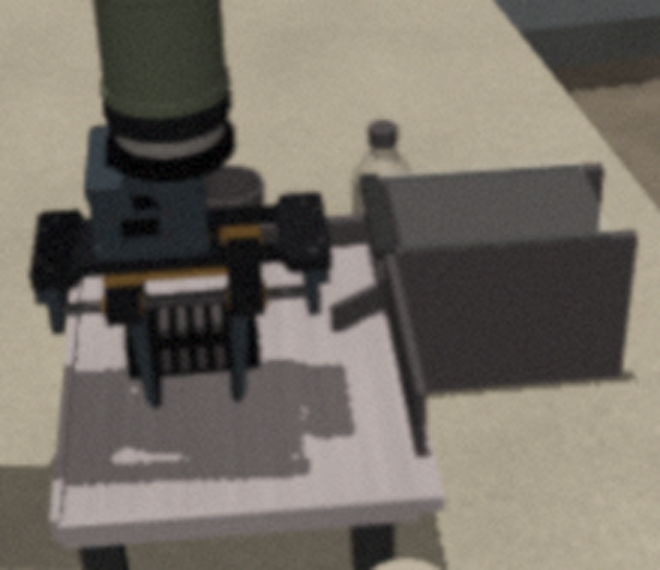

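Call:
send_rows([
  [[0.02,0.07,0,0,0,0],[0.02,0.13,0,0,0,0],[0.02,0.19,0,0,0,0],[0.02,0.26,0,0,0,0],[0.02,0.33,0,0,0,0],[0.02,0.4,0,0,0,0],[0.02,0.47,0,0,0,0],[0.02,0.54,0,0,0,0],[0.02,0.61,0,0,0,0],[0.02,0.68,0,0,0,0],[0.02,0.75,0,0,0,0],[0.02,0.81,0,0,0,0],[0.02,0.86,0,0,0,0],[0.02,0.9,0,0,0,0],[0.02,0.92,0,0,0,0],[0.02,0.92,0,0,0,0]],
])

```text
time_s: 3.38
ee_pos: [534.9, -0.9, 85.8]
ee_rot: [101.2, 90.0, 93.9]
force: [-0.2, -0.0, -1.3]
gripper_width: 45.3
```

```bash
python3 - <<'E'
from h import *
s=env.state();print(s['ee_pos'],ch(s['ee_pos']),s['force'])
save('scene','s3');save('wrist','w3')
a=load('s3');c=cv2.resize(a['p'][110:310,150:410,::-1],None,fx=3.0,fy=3.0,interpolation=2);cv2.imwrite('pics/s3c.png',c)
E
```

```text
[534.8799085   -0.85123411  85.81542077] [-137.59523615  -44.57196619] [-0.19166945 -0.02100626 -1.27671956]
```

View pics/s3c.png

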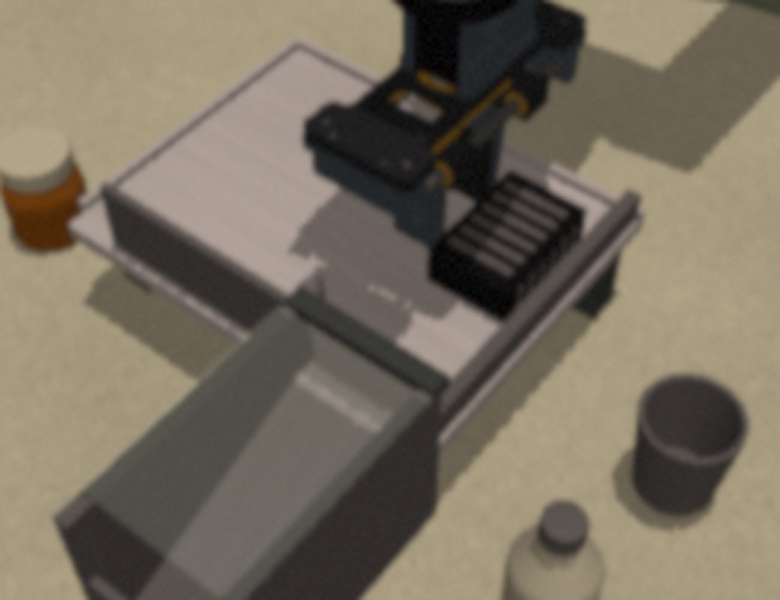

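View pics/w3.png

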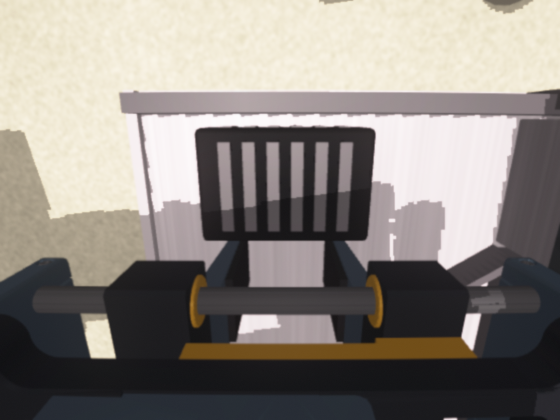

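The cartridge sits flush on both fingers, parallel to the rail, with a small gap left (top edge row 128, rail foot row ~115). I'll measure that gap.

```bash
python3 - <<'E'
from h import *
f=load('w3')
c=plane(f,[(199,129),(374,128),(365,239),(206,239)],105)
print('cart',ch(c).round(1), np.linalg.norm(np.diff(c,axis=0),axis=1).round(1), ch(c.mean(0)))
print('rail top inner',ch(plane(f,[(160,113),(470,113)],97)).round(1))
print('rail outer',ch(plane(f,[(160,94),(470,94)],97)).round(1))
E
```

```text
cart [[-180.5   31.1]
 [ -95.4   31.5]
 [ -95.6  -26.3]
 [-181.3  -26.2]] [85.1 57.8 85.6] [-138.20532258    2.52109134]
rail top inner [[-201.9   38.8]
 [ -44.6   39. ]]
rail outer [[-200.9   47.9]
 [ -46.1   48.1]]
```

Cartridge centre is at y≈+3 mm from the mouth's middle, inside the ±10 mm clearance and square to it. Now I'll back off, lift, turn the hand 90° and go behind the cartridge.

Call:
send_rows([
  [[0,-0.2,0,0,0,0],[-0.1,-0.3,0,0,0,0],[-0.5,-0.3,0,0,0,0],[-0.7,-0.3,0,0,0,0],[-0.7,-0.3,0,0,0,0],[-0.7,-0.3,0,0,0,0]],
])

```text
time_s: 4.22
ee_pos: [530.4, -31.3, 155.4]
ee_rot: [-180.0, 89.9, 172.8]
force: [0.7, -0.2, -0.1]
gripper_width: 45.4
```

Call:
send_rows([
  [[0,0.08,-0.1,0.027,0,0],[0,0.16,-0.2,0.054,0,0],[0,0.24,-0.3,0.081,0,0],[0,0.32,-0.4,0.108,0,0],[0,0.4,-0.5,0.135,0,0],[0,0.5,-0.6,0.162,0,0],[0,0.6,-0.7,0.189,0,0],[0,0.7,-0.76,0.216,0,0],[0,0.77,-0.76,0.24,0,0],[0,0.77,-0.76,0.25,0,0],[0,0.77,-0.76,0.25,0,0],[0,0.77,-0.76,0.25,0,0],[0,0.77,-0.76,0.25,0,0]],
], jaw=0.56)

```text
time_s: 5.85
ee_pos: [465.3, 54.8, 155.7]
ee_rot: [-76.5, 90.0, -173.7]
force: [0.5, 0.6, -0.7]
gripper_width: 20.0
```

```bash
python3 - <<'E'
from h import *
s=env.state();print(s['ee_pos'],ch(s['ee_pos']),s['ee_rot'],s['force'],s['gripper_width'],s['time_s'])
save('side','d4');save('wrist','w4')
E
```

```text
[465.28474258  54.84114088 155.69565282] [-213.66230553    1.89230727] [ -76.52824743   89.97210579 -173.74618591] [ 0.53540147  0.62039471 -0.70906884] 19.970879109355227 5.85
```

View pics/d4.png

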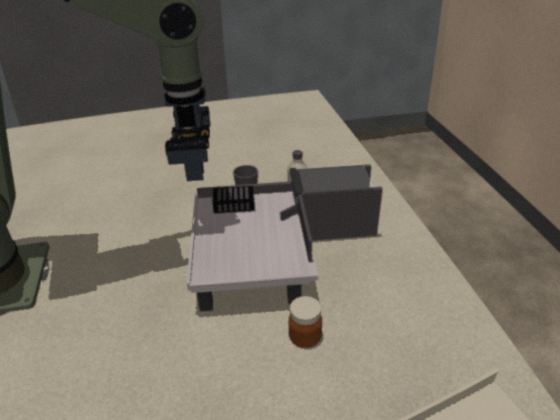

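View pics/w4.png

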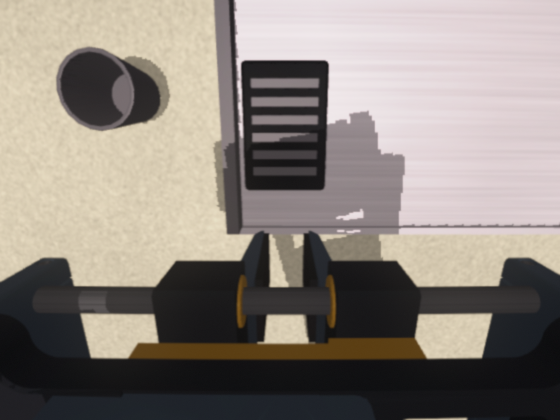

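Call:
send_rows([
  [[0.35,0,0,0,0,0],[0.69,0,0,0,0,0],[0.69,0,0,0,0,0],[0.69,0.03,0,0,0,0],[0.69,0.08,0,0,0,0],[0.69,0.13,0,0,0,0],[0.69,0.18,0,0,0,0],[0.69,0.23,0,0,0,0],[0.69,0.28,0,0,0,0],[0.69,0.34,0,0,0,0],[0.69,0.4,0,0,0,0],[0.69,0.46,0,0,0,0],[0.69,0.52,0,0,0,0],[0.69,0.58,0,0,0,0],[0.69,0.64,0,0,0,0],[0.69,0.7,0,0,0,0],[0.69,0.75,0,0,0,0],[0.69,0.78,0,0,0,0],[0.69,0.8,0,0,0,0],[0.69,0.8,0,0,0,0]],
])

```text
time_s: 8.45
ee_pos: [545.2, 44.9, 87.0]
ee_rot: [95.3, 89.9, -1.9]
force: [-1.0, 0.3, -0.9]
gripper_width: 19.9
```

```bash
python3 - <<'E'
from h import *
s=env.state();print(s['ee_pos'],ch(s['ee_pos']),s['force'],s['gripper_width'],s['time_s'])
save('side','d5');save('wrist','w5')
a=load('d5');c=cv2.resize(a['p'][110:300,170:390,::-1],None,fx=3.0,fy=3.0,interpolation=2);cv2.imwrite('pics/d5c.png',c)
E
```

```text
[545.19766221  44.87023993  87.00030843] [-133.1299763     2.08605226] [-1.0457239   0.28475442 -0.90903018] 19.92252836691381 8.45
```

View pics/d5c.png

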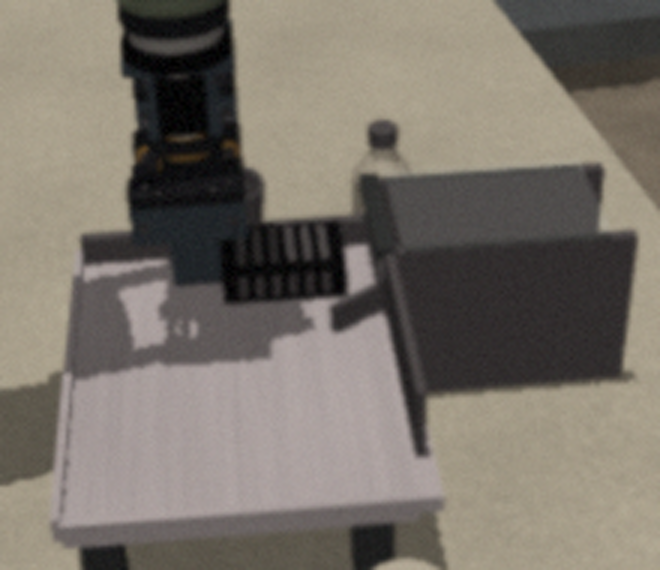

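View pics/w5.png

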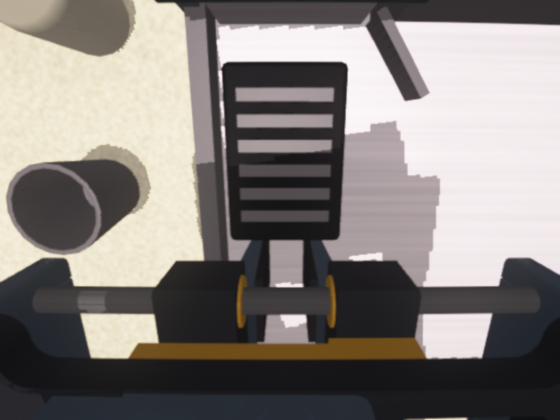

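The cartridge is square, at columns 225–347. The mouth opening at the top of the image spans about 215–370, so it lines up. A quick numeric check before the flap:

```bash
python3 - <<'E'
from h import *
f=load('w5')
c=plane(f,[(224,64),(347,64),(338,238),(232,238)],105)
print('cart',ch(c).round(1), ch(c.mean(0)))
print('guide inner foot/ends z97',ch(plane(f,[(370,12),(405,97)],97)).round(1))
print('flap foot',ch(plane(f,[(222,26),(365,24)],75)).round(1))
print('rail foot',ch(plane(f,[(216,60),(226,230)],75)).round(1))
E
```

```text
cart [[ -27.8   29.8]
 [ -27.8  -27.3]
 [-114.2  -27.2]
 [-114.2   30.3]] [-71.00351503   1.38886871]
guide inner foot/ends z97 [[ -3.7 -38.5]
 [-41.5 -58.8]]
flap foot [[ -3.8  35.5]
 [ -2.8 -41.6]]
rail foot [[ -20.7   39.8]
 [-120.6   39.6]]
```

Call:
send_rows([
  [[0,0.04,0,0,0,0],[0,0.08,0,0,0,0],[0,0.12,0,0,0,0],[0,0.16,0,0,0,0],[0,0.2,0,0,0,0],[0,0.24,0,0,0,0],[0,0.28,0,0,0,0],[0,0.32,0,0,0,0],[0,0.36,0,0,0,0],[0,0.4,0,0,0,0],[0,0.44,0,0,0,0],[0,0.48,0,0,0,0],[0,0.52,0,0,0,0],[0,0.56,0,0,0,0],[0,0.6,0,0,0,0],[0,0.64,0,0,0,0],[0,0.68,0,0,0,0],[0,0.7,0,0,0,0],[0,0.7,0,0,0,0]],
])

```text
time_s: 10.92
ee_pos: [614.8, 36.0, 86.9]
ee_rot: [92.4, 89.9, -4.9]
force: [-1.1, 1.1, 0.2]
gripper_width: 20.1
```

```bash
python3 - <<'E'
from h import *
s=env.state();print(s['ee_pos'],ch(s['ee_pos']),s['force'],s['gripper_width'],s['time_s'])
save('scene','s6');save('wrist','w6')
a=load('s6');c=cv2.resize(a['p'][110:360,150:410,::-1],None,fx=2.4,fy=2.4,interpolation=2);cv2.imwrite('pics/s6c.png',c)
E
```

```text
[614.76053692  35.99155664  86.91917327] [-63.00277958   2.05711756] [-1.07942666  1.11231361  0.17524068] 20.147516809455873 10.925
```

View pics/s6c.png

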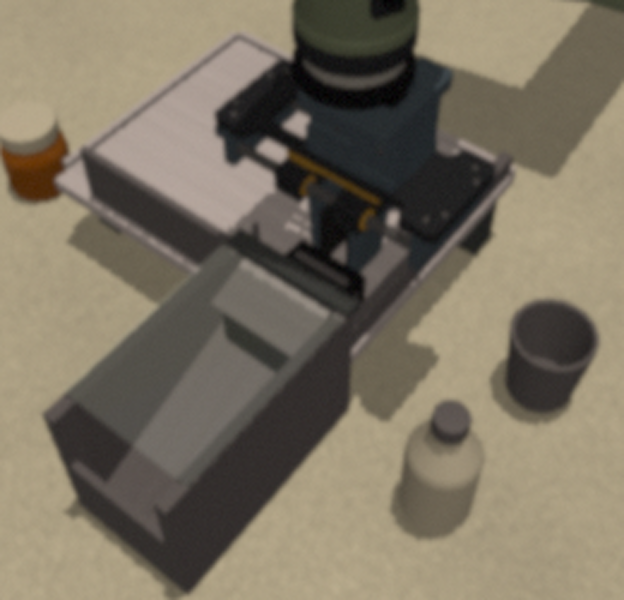

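View pics/w6.png

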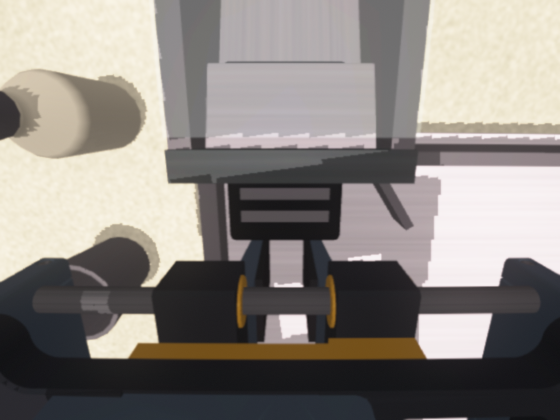

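The cartridge is under the flap and still square, with its tail at x≈-46. I need about 15–25 mm more, and the fingers stay short of the header.

Call:
send_rows([
  [[0,0.03,0,0,0,0],[0,0.06,0,0,0,0],[0,0.09,0,0,0,0],[0,0.12,0,0,0,0],[0,0.15,0,0,0,0],[0,0.18,0,0,0,0],[0,0.21,0,0,0,0],[0,0.24,0,0,0,0],[0,0.24,0,0,0,0],[0,0.24,0,0,0,0]],
])

```text
time_s: 12.28
ee_pos: [638.6, 33.0, 86.9]
ee_rot: [93.7, 89.9, -3.5]
force: [-0.2, -0.3, 0.1]
gripper_width: 19.7
```

```bash
python3 - <<'E'
from h import *
s=env.state();print(s['ee_pos'],ch(s['ee_pos']),s['force'],s['gripper_width'],s['time_s'])
save('scene','s7');save('wrist','w7')
a=load('s7');c=cv2.resize(a['p'][110:360,150:410,::-1],None,fx=2.4,fy=2.4,interpolation=2);cv2.imwrite('pics/s7c.png',c)
E
```

```text
[638.58262153  32.9948622   86.93746985] [-38.99297399   2.09070437] [-0.17948803 -0.29380539  0.12645225] 19.7072092971366 12.275
```

View pics/s7c.png

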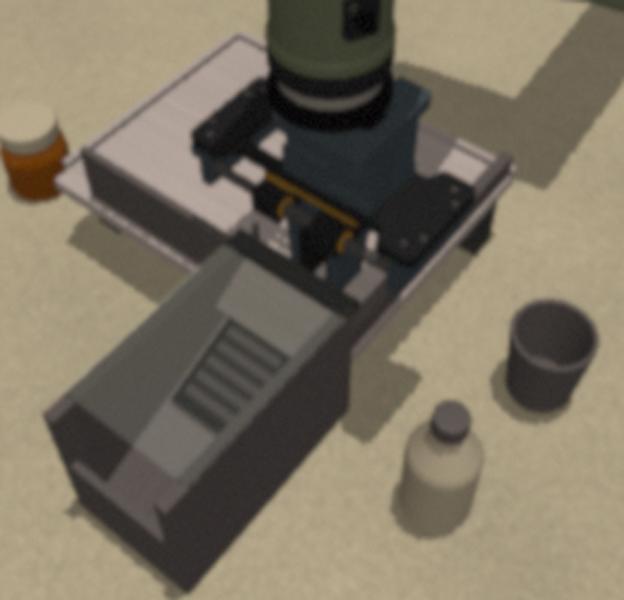

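View pics/w7.png

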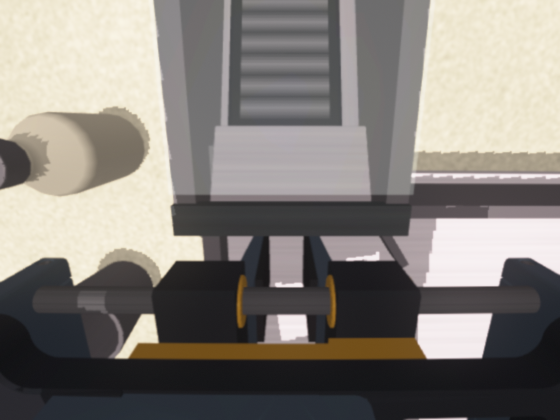

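The cartridge is sliding down under the cover. Now I'll pull the hand straight back, then up.

Call:
send_rows([
  [[0,-0.25,0,0,0,0],[0,-0.6,0,0,0,0],[-0.1,-0.9,0,0,0,0],[-0.5,-0.95,0,0,0,0],[-0.9,-1.0,0,0,0,0],[-1.0,-1.0,0,0,0,0],[-1.0,-1.0,0,0,0,0],[-1.0,-1.0,0,0,0,0],[-1.0,-1.0,0,0,0,0],[-1.0,-1.0,0,0,0,0],[-1.0,-1.0,0,0,0,0],[-1.0,-1.0,0,0,0,0],[-1.0,-1.0,0,0,0,0],[-1.0,-1.0,0,0,0,0],[-1.0,-1.0,0,0,0,0],[-1.0,-1.0,0,0,0,0]],
])

```text
time_s: 14.38
ee_pos: [538.8, 45.6, 187.0]
ee_rot: [104.9, 90.0, 7.7]
force: [-0.2, 0.0, 0.5]
gripper_width: 20.1
```

```bash
python3 - <<'E'
from h import *
s=env.state();print(s['ee_pos'],ch(s['ee_pos']),s['force'],s['gripper_width'],s['time_s'])
save('scene','s8');save('wrist','w8');save('side','d8')
a=load('s8');c=cv2.resize(a['p'][110:360,150:410,::-1],None,fx=2.4,fy=2.4,interpolation=2);cv2.imwrite('pics/s8c.png',c)
E
```

```text
[538.82232623  45.64112759 186.9809679 ] [-139.55162637    2.0462158 ] [-0.23751287  0.02299995  0.48860999] 20.079135609890287 14.375
```

View pics/s8c.png

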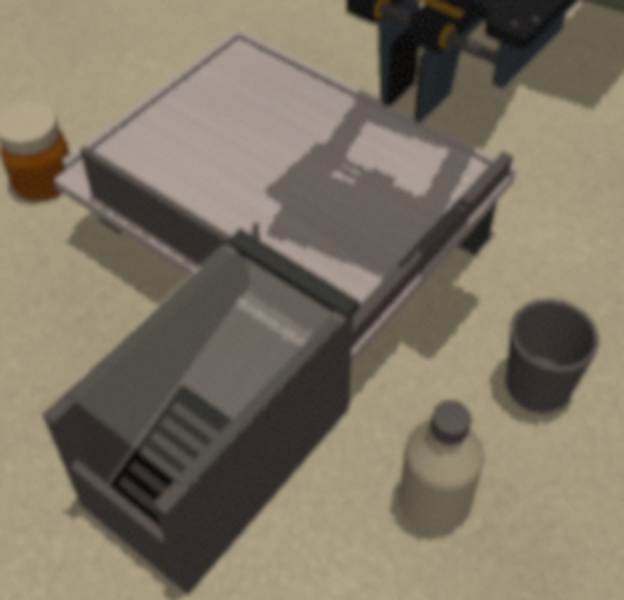

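View pics/w8.png

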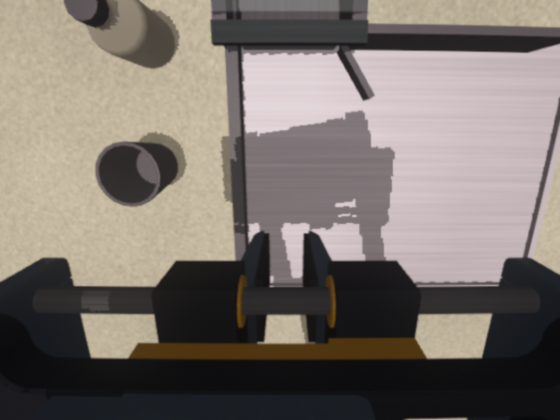

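View pics/d8.png

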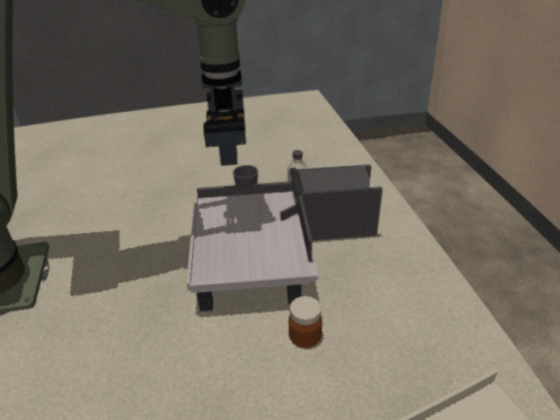

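The cartridge rests against the end wall. The deck is empty and the hand is clear. I'll compare the flap and bystander regions with the first picture, then hand in.

```bash
python3 - <<'E'
from h import *
a=load('s0');b=load('s8')
d=abs(a['p'].astype(int)-b['p']).max(2)
for n,(x0,y0,x1,y1) in dict(flap=(240,225,295,258),jar=(148,152,182,194),bottle=(315,275,355,332),beaker=(358,232,402,282)).items(): print(n,d[y0:y1,x0:x1].mean().round(1),(d[y0:y1,x0:x1]>40).sum())
print(env.job_done())
E
```

```text
flap 2.4 8
jar 2.0 0
bottle 1.6 0
beaker 1.8 0
the job is handed in; nothing more can be done
None
```

The cartridge went through the flap and slid down the chute by itself, and the job was handed in at about 14.5 s of the 51 s allowed. With the fingers half open I slid it sideways into line with the mouth. I then turned the hand 90°, pushed it through the flap from behind and pulled the hand back and up.

- **Cartridge:** the last pictures show it lying on the slide against the end wall, with the deck empty. It was only pushed, never lifted.
- **Flap:** it looks shut. The flap area in the scene picture matches the first picture, apart from 8 stray pixels, but I did not measure its angle directly.
- **Jar, bottle and beaker:** their picture regions are unchanged from the start.
- **Hand:** it was about 110 mm above the deck and touching nothing at hand-in. Force readings at the end of each move stayed below about 2 N; I did not check them between those points.
- **Disagreements:** two views placed the mouth 3 to 5 mm apart along the feed direction, which did not affect the push. A point I took for the foot of the front wall came out about 20 to 25 mm off and I ignored it, as it was probably misread.

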